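Turn over a board in its flip frame, then hold it on its balance point

TASK

The green circuit board is clamped in a hinged flip frame. Take the frame by its orange grip bar and swing it all the way over onto its other rest, lowering it gently rather than letting it drop, and let it lie there for about a second with the solder side up; then swing it back up until it stands upright on its balance point, and finish still holding the bar there, steady, so that both faces can be inspected. Leave the jar, screwdriver, dish and hub beside it alone.

Things in the scene. Friction and masses are not known exactly. Their poses are not given: they have to be found in the camera images.
- stand: fixed stand of the board turnover frame: dark base plate 165 (x) x 175 (y) x 10 mm, two aluminium hinge cheeks 70 mm tall at x = +-66 mm, four rubber-capped rest posts 51 mm tall. Bolted down. Origin at the centre of its underside, on the work surface. The hinge axis runs along its x, 55 mm up. Its yaw is within 0.35 rad of the robot's x either way.
- hinge (a point): point on the hinge axis, midway between the cheeks, 55 mm above the work surface; axes as the stand's
- flap (a joint): swing of the frame about the stand's x axis, rad: 0 = lying level to the stand's +y side, green component face (black chips, white connector) up, as at the start; pi/2 = standing upright, its unstable balance point; pi = lying level on the other (-y) side, solder-dot face up. The hinge is almost free: let go, the frame falls to one side or the other. Frame, board and bar together weigh about 0.22 kg (varies by a third).
- grip_bar (a point): middle of the orange round grip bar at the frame's free end: bar 10 mm in diameter, 92 mm clear length between the side rails, parallel to the hinge and 120 mm from it. Between bar and board is an open window 92 mm long and 37 mm wide for a finger. With the frame lying level the bar is 55 mm above the work surface with nothing below it. The bar can turn between the fingers, so the tool may point down all along the swing. Axes turn with the frame.
- cap_jar: bystander: clear jar with a cream filling, 44 mm across, 29 mm tall; origin at the centre of its underside; leave it alone
- red_driver_2: bystander: red and blue screwdriver lying down, 17 x 120 x 17 mm, long axis y; origin at the centre of its underside; leave it alone
- fastener_dish: bystander: shallow grey dish, 61 mm across, 14 mm tall; origin at the centre of its underside; leave it alone
- hub_blank: bystander: white stepped hub, 37 mm across, 16 mm tall; origin at the centre of its underside; leave it alone

How it is judged:
On the way:
1. the frame lies on its other rest, solder side up, at rest (value of joint flap above 3.06 rad and velocity of joint flap between -0.1 and 0.1 rad/s), for 0.5 s.
At the end, for the whole second after the job is handed in: the frame stands within 0.07 rad (4 degrees) of upright, still (under 0.05 rad/s), with the fingers on the grip bar (grasp point within 55 mm of its middle) pressing with over 0.5 N (value of joint flap between 1.5 and 1.64 rad and velocity of joint flap between -0.05 and 0.05 rad/s and contact force between the fingers and flap above 0.5 N and distance between the grasp point and grip_bar below 0.055 m); the arm keeps its last pose, push and grip.
It fails at once if the frame is dropped or flung: it swings faster than 6 rad/s (a fall of more than about 15 mm at the bar) (velocity of joint flap above 6 rad/s or velocity of joint flap below -6 rad/s).
It fails at once if a bystander is moved more than 15 mm (distance of any of cap_jar, red_driver_2, fastener_dish, hub_blank from where it was at the start of the episode above 0.015 m).
It also fails if it takes over 64 s, if anything falls off the work surface, if the arm or the gripper's body presses on something with over 40 N, if the wrist force passes 120 N, or if a joint passes its speed limit or range.

ROBOT

A 6-joint arm with a two-finger parallel gripper is mounted at the origin on a cart in front of the work surface, level with it; the furniture and walls round the work are solid. World frame = base frame: x ahead of the robot, y to its left, z up, the work surface at z = 0. Lengths are in m, angles in rad, forces in N, time in s.
With the tool pointing down it reaches from about 0.35 to 0.85 m from the base axis. Payload 8.1 kg.
Tool frame: the origin (TCP) lies midway between the tips of the shut fingers; the grasp point (between the pads) lies 19 mm behind it (robot.grip_point_offset is the distance from the TCP to the grasp point, in m); z points along the fingers, y is the line along which they close (so a half turn about z gives the same grasp; the last joint's range is limited). The gripper opens to 93 mm and grips with 3 to 60 N. Pads are 15 mm wide; open, the fingers measure 128 mm over their backs; the gripper's body (75 mm by 188 mm) begins 65 mm behind the grasp point.
Start: joints at [1.241, 0.13, 1.488, -0, 1.523, -0.085], TCP at [0.145, 0.582, 0.219] pointing down, gripper open.
Joint ranges: [-2.96, 2.96], [-0.89, 2.26], [0.02, 2.5], [-1.34, 4.48], [0, 2.73], [-2.66, 2.66]. Speed limits (rad/s): [2.39, 2.39, 2.79, 3.14, 3.14, 3.14].

INTERFACE

Orientations are given as a rotation vector (axis times angle).
In Python, from plant import robot, read_camera, job gives the robot as it stands.
- The arm moves only by the shell command python3 -m inch 'ROWS' [FORCE]. ROWS is JSON, one flat list of numbers, 5 for each row, row after row: the shift along the world's x, y, z in mm, then the turn about the world's z in degrees, then the opening in per cent of the stroke, from 0 (shut) to 100 (fully open). In form: [dx, dy, dz, yaw, hand, dx, dy, dz, yaw, hand, ...]. A call has 1 to 10 rows; each row is the pose to reach, as a shift and turn from the pose commanded when the call began; what a row does not reach only later rows make up. A row lasts 1/12 s, in which the tool goes at most 41.7 mm and 7.16 degrees, less where a joint would pass 70% of its speed; a pose out of reach is approached as far as the arm can. A call with a gripper value outside its range is refused whole. The fingers move at their own pace and stop on an object; FORCE is the grip in N (left out, the last holds). Time passes only in rows, so rows that repeat a pose let the fingers close. It gives the time, the measured TCP pose, the force, the opening and the grip force at its end, in the units of the state.
- robot.read_state(): the state, without advancing time (a new reading comes with each control period).
- read_camera(name): name is "scene" or "top"; returns a dict with "image" (480x640x3 uint8, blue, green, red), "K" (3x3 intrinsics, pixels), "extrinsics" (4x4, takes a point from world to camera coordinates). Camera axes: x right, y down, z forward; pixel columns grow to the right and rows downward; lengths in m; the calibration is good to about 2 mm. A picture is of the moment at which its call begins. There is no depth.
- job.close_job(): hands the job in; it is judged then, once.
The state is a dict: "t": time; "q": joint angles; "dq": joint speeds; "joint_torque": joint torques, N m; "tool_pos": TCP position; "orientation": TCP orientation; "force": force on the tool from outside, world axes, zero at the start; "wrist_torque": the same for the moment, N m; "opening": finger opening in m; "gripper_force": force on a finger pad.
Only numpy, scipy, OpenCV 4.12 (cv2) and the standard library are available. Lean on these libraries where they do the work, as an engineer would, in place of code of your own. Each camera call takes 0.05 s, during which the arm holds its last target. There are 200 camera calls.

## Working session

There is one attempt and no reset: what is moved stays moved. The work goes in short steps, Python scripts to look and compute and a shell command to move; the robot and the scene stay as the last step left them, time stands still between calls to the robot, and variables do not carry over. Pictures are saved under pics/ and viewed, at most 10 in all, crops included, and the job is handed in when it is done.

```bash
mkdir -p pics; ls
python3 - <<'E'
from plant import robot, read_camera
import cv2
for n in("top","scene"):
    c=read_camera(n); cv2.imwrite(f"pics/{n}0.png",c["image"]); print(n,c["K"].tolist(),c["extrinsics"].round(4).tolist())
s=robot.read_state(); print({k:s[k] for k in("t","tool_pos","orientation","opening","force")})
E
```

```text
pics
top [[496.4492917259622, 0.0, 322.02140839267616], [0.0, 496.4492917259622, 242.03090334597013], [0.0, 0.0, 1.0]] [[0.0118, -0.9996, 0.0248, -0.0425], [-0.9849, -0.016, -0.1726, 0.5275], [0.173, -0.0224, -0.9847, 0.9014], [0.0, 0.0, 0.0, 1.0]]
scene [[554.1174488986225, 0.0, 320.733562776788], [0.0, 554.1174488986225, 236.3642603579694], [0.0, 0.0, 1.0]] [[0.6445, -0.7646, -0.0037, -0.365], [-0.3832, -0.3189, -0.8669, 0.2339], [0.6616, 0.5601, -0.4985, 0.5276], [0.0, 0.0, 0.0, 1.0]]
{'t': 0.1, 'tool_pos': array([0.14523601, 0.58163098, 0.21768524]), 'orientation': array([-3.83493533e-01, -3.11776701e+00,  2.55919996e-03]), 'opening': 0.09279961141011996, 'force': array([-0.07695177,  0.07246712, -0.32869402])}
```

View pics/top0.png

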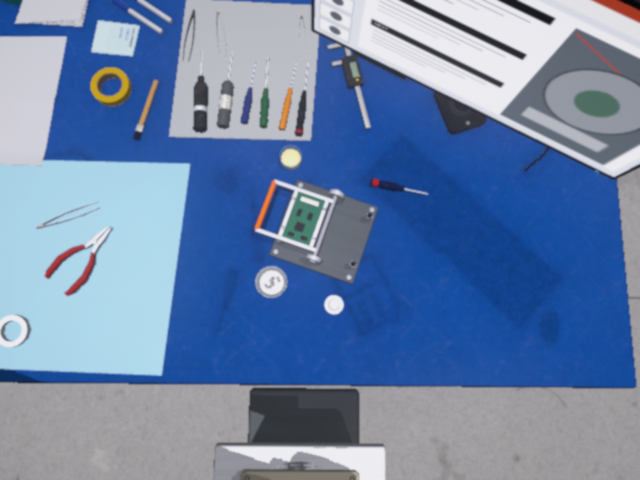

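View pics/scene0.png

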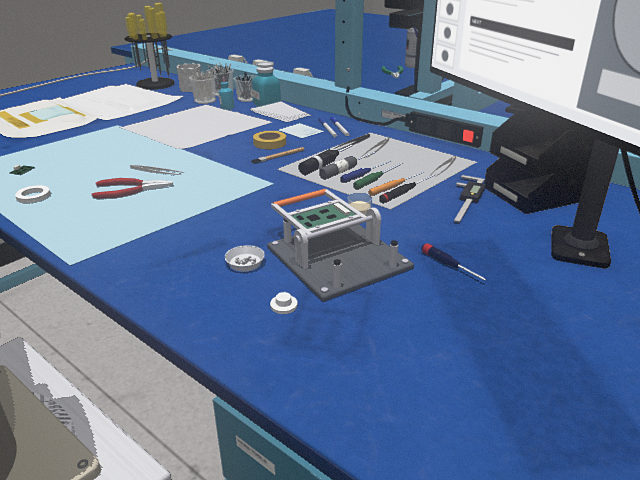

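Top view: the stand is near (325,230), with the orange bar from (275,182) to (258,230) on the +y side. The jar is at (290,157), the dish at (270,282), the hub at (333,305) and the screwdriver at (400,187). The arm is out of view.

```bash
cat > h.py <<'E'
import numpy as np, cv2
from plant import robot, read_camera
def ray(c,u,v):
    R=c["extrinsics"][:3,:3]; t=c["extrinsics"][:3,3]
    return -R.T@t, R.T@np.linalg.inv(c["K"])@np.array([u,v,1.])
def plane(c,u,v,z):
    o,d=ray(c,u,v); return o+d*(z-o[2])/d[2]
def orange(c,box):
    im=cv2.cvtColor(c["image"],cv2.COLOR_BGR2HSV); m=cv2.inRange(im,(4,150,110),(17,255,255))
    k=np.zeros_like(m); x0,y0,x1,y1=box; k[y0:y1,x0:x1]=m[y0:y1,x0:x1]
    n,l,s,ce=cv2.connectedComponentsWithStats(k); i=1+s[1:,4].argmax()
    return cv2.minAreaRect(np.argwhere(l==i)[:,::-1].astype(np.float32)), s[i,4], ce[i]
def ends(r):
    p=cv2.boxPoints(r); e=sorted([(np.linalg.norm(p[i]-p[(i+1)%4]),i) for i in range(2)])[0][1]
    return (p[e]+p[(e+1)%4])/2,(p[(e+2)%4]+p[(e+3)%4])/2
def tri(c1,p1,c2,p2):
    o,d=ray(c1,*p1); q,e=ray(c2,*p2)
    s=np.linalg.lstsq(np.c_[d,-e],q-o,rcond=None)[0]
    a,b=o+s[0]*d,q+s[1]*e; return (a+b)/2,np.linalg.norm(a-b)
E
python3 - <<'E'
from h import *
a=read_camera("top"); b=read_camera("scene")
ra,na,ca=orange(a,(230,160,300,250)); rb,nb,cb=orange(b,(255,180,345,220))
print(ra,na,ca,rb,nb,cb)
e=[plane(a,*p,.057) for p in ends(ra)]; e.sort(key=lambda p:p[0]); d=e[1]-e[0]
print(e,np.linalg.norm(d),"mid",(e[0]+e[1])/2,"yaw",np.arctan2(d[1],d[0]))
print("tri",tri(a,ca,b,cb))
yaw=np.arctan2(d[1],d[0]); m=(e[0]+e[1])/2; n=np.array([-np.sin(yaw),np.cos(yaw),0]); print("hinge",m-.12*n)
# base plate corners at z=.01
for p in [(376,207),(351,282),(273,252)]: print(plane(a,*p,.01))
for k,p in dict(jar=(290,157),dish=(270,282),hub=(333,305),drv=(385,186)).items(): print(k,plane(a,*p,.01).round(3))
from scipy.spatial.transform import Rotation as R
print(R.from_rotvec(robot.read_state()["orientation"]).as_matrix().round(3))
E
```

```text
((265.25732421875, 204.98074340820312), (3.983456611633301, 48.4608039855957), 20.924503326416016) 191 [265.14659686 205.11518325] ((299.33892822265625, 196.77743530273438), (2.8996846675872803, 51.6617317199707), 75.1413803100586) 134 [300.76119403 196.26865672]
[array([0.55187793, 0.08919478, 0.057     ]), array([0.64124176, 0.0590794 , 0.057     ])] 0.09430180480247712 mid [0.59655984 0.07413709 0.057     ] yaw -0.3250446735929129
tri (array([0.59762465, 0.07302002, 0.05657526]), np.float64(0.0043502594752782495))
hinge [ 0.55823771 -0.03957929  0.057     ]
[ 0.60785302 -0.14381551  0.01      ]
[ 0.45589789 -0.0936434   0.01      ]
[0.51293996 0.06051969 0.01      ]
jar [0.71  0.032 0.01 ]
dish [0.454 0.065 0.01 ]
hub [ 0.411 -0.059  0.01 ]
drv [ 0.652 -0.162  0.01 ]
[[-0.97   0.242 -0.   ]
 [ 0.242  0.97  -0.001]
 [ 0.    -0.001 -1.   ]]
```

```bash
python3 -m inch '[40,-40,0,0,33,80,-80,0,-2,33,110,-120,0,-4,33,140,-155,0,-4.6,33,170,-190,0,-4.6,33,200,-225,0,-4.6,33,226,-254,0,-4.6,33,226,-254,0,-4.6,33,226,-254,0,-4.6,33,226,-254,0,-4.6,33]' 20
python3 -m inch '[30,-30,0,0,33,60,-65,0,0,33,90,-100,0,0,33,120,-135,0,0,33,150,-170,0,0,33,180,-205,0,0,33,210,-235,0,0,33,226,-254,0,0,33,226,-254,0,0,33,226,-254,0,0,33]'
python3 - <<'E'
from h import *
from scipy.spatial.transform import Rotation as R
s=robot.read_state(); print(s["t"],s["tool_pos"],s["opening"]);print(R.from_rotvec(s["orientation"]).as_matrix().round(3))
E
```

```text
t: 1.03
tool_pos: [0.373, 0.3261, 0.2186]
orientation: [0.515, 3.099, -0.001]
force: [-1.0, 0.0, 0.1]
opening: 0.0328
gripper_force: 0.0
t: 1.87
tool_pos: [0.5983, 0.0735, 0.2177]
orientation: [-0.512, -3.098, 0.0]
force: [1.3, 0.2, -0.4]
opening: 0.0305
gripper_force: 0.0
1.8667 [0.59827633 0.07352358 0.21769455] 0.030507436475711653
[[-0.947  0.321 -0.001]
 [ 0.321  0.947  0.   ]
 [ 0.001 -0.    -1.   ]]
```

```bash
python3 -m inch '[-1,0,-35,0,33,-1,0,-70,0,33,-1,0,-105,0,33,-1,0,-130,0,33,-1,0,-130,0,33,-1,0,-130,0,33]'
python3 - <<'E'
from h import *
im=[cv2.resize(read_camera(n)["image"][y:y+150,x:x+200],(800,600),interpolation=cv2.INTER_CUBIC) for n,x,y in(("top",200,130),("scene",220,110))]
cv2.imwrite("pics/a.png",cv2.resize(np.hstack(im),(800,300)))
E
```

```text
t: 2.37
tool_pos: [0.5942, 0.0763, 0.0874]
orientation: [-0.504, -3.097, 0.0]
force: [-0.4, 0.1, 0.5]
opening: 0.0307
gripper_force: 0.0
```

View pics/a.png

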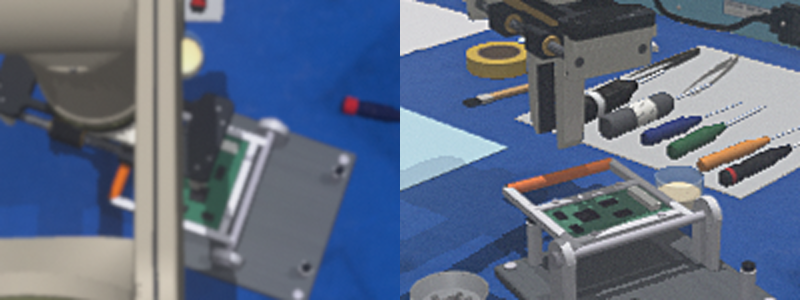

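The fingers straddle the bar: in the scene half their tips are at (540–570,140), with the bar at (560,175). I'm descending.

```bash
python3 -m inch '[0,0,-10,0,33,0,0,-20,0,33,0,0,-20,0,33,0,0,-20,0,33]'
```

```text
t: 2.8
tool_pos: [0.5958, 0.0741, 0.068]
orientation: [-0.508, -3.099, 0.0]
force: [-0.6, -0.2, -0.5]
opening: 0.0305
gripper_force: 0.0
```

```bash
python3 -m inch '[1,-0.5,-10,0,33,1,-0.5,-20,0,33,1,-0.5,-30,0,33,1,-0.5,-30,0,33,1,-0.5,-30,0,33]'
python3 -m inch '[0,0,0,0,15,0,0,0,0,5,0,0,0,0,0,0,0,0,0,0,0,0,0,0,0,0,0,0,0,0]' 15
```

```text
t: 3.22
tool_pos: [0.5962, 0.0735, 0.037]
orientation: [-0.508, -3.097, 0.001]
force: [1.4, -0.9, -0.2]
opening: 0.0306
gripper_force: 0.0
t: 3.72
tool_pos: [0.5977, 0.0732, 0.0392]
orientation: [0.508, 3.099, -0.001]
force: [-1.0, -3.1, 2.9]
opening: 0.0093
gripper_force: 15.0
```

Run:
```python
import numpy as np
for a in (0,60,120):
    print([(int(b),*[round(float(v),0) for v in (38.3*(np.cos(r)-np.cos(q)),113.6*(np.cos(r)-np.cos(q)),120*(np.sin(r)-np.sin(q)))]) for b in a+np.arange(6,61,6) for r,q in [np.radians((b,a))]])
```

```text
[(6, -0.0, -1.0, 13.0), (12, -1.0, -2.0, 25.0), (18, -2.0, -6.0, 37.0), (24, -3.0, -10.0, 49.0), (30, -5.0, -15.0, 60.0), (36, -7.0, -22.0, 71.0), (42, -10.0, -29.0, 80.0), (48, -13.0, -38.0, 89.0), (54, -16.0, -47.0, 97.0), (60, -19.0, -57.0, 104.0)]
[(66, -4.0, -11.0, 6.0), (72, -7.0, -22.0, 10.0), (78, -11.0, -33.0, 13.0), (84, -15.0, -45.0, 15.0), (90, -19.0, -57.0, 16.0), (96, -23.0, -69.0, 15.0), (102, -27.0, -80.0, 13.0), (108, -31.0, -92.0, 10.0), (114, -35.0, -103.0, 6.0), (120, -38.0, -114.0, 0.0)]
[(126, -3.0, -10.0, -7.0), (132, -6.0, -19.0, -15.0), (138, -9.0, -28.0, -24.0), (144, -12.0, -35.0, -33.0), (150, -14.0, -42.0, -44.0), (156, -16.0, -47.0, -55.0), (162, -17.0, -51.0, -67.0), (168, -18.0, -54.0, -79.0), (174, -19.0, -56.0, -91.0), (180, -19.0, -57.0, -104.0)]
```

```bash
python3 -m inch '[0,-1,13,0,0,-1,-2,25,0,0,-2,-6,37,0,0,-3,-10,49,0,0,-5,-15,60,0,0,-7,-22,71,0,0,-10,-29,80,0,0,-13,-38,89,0,0,-16,-47,97,0,0,-19,-57,104,0,0]'
python3 -m inch '[0,0,0,0,0,0,0,0,0,0]'
python3 - <<'E'
from h import *
im=[cv2.resize(read_camera(n)["image"][y:y+150,x:x+200],(800,600),interpolation=cv2.INTER_CUBIC) for n,x,y in(("top",200,130),("scene",220,110))]
cv2.imwrite("pics/b.png",cv2.resize(np.hstack(im),(800,300)))
E
```

```text
t: 4.55
tool_pos: [0.5788, 0.0173, 0.1453]
orientation: [0.507, 3.098, 0.004]
force: [-1.9, 5.6, 4.2]
opening: 0.0093
gripper_force: 15.0
t: 4.72
tool_pos: [0.5789, 0.0167, 0.1454]
orientation: [0.509, 3.098, 0.003]
force: [-1.9, 6.0, 7.4]
opening: 0.0092
gripper_force: 15.0
```

View pics/b.png

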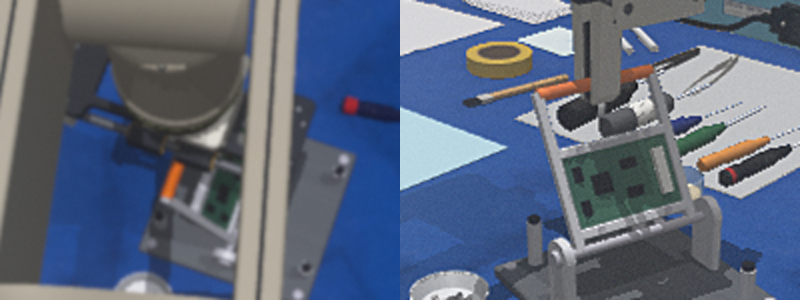

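The frame is held at about 60° in the scene half (bar at (595,80)), and the forces are low. Continuing over.

```bash
python3 -m inch '[-4,-11,6,0,0,-7,-22,10,0,0,-11,-33,13,0,0,-15,-45,15,0,0,-19,-57,16,0,0,-23,-69,15,0,0,-27,-80,13,0,0,-31,-92,10,0,0,-35,-103,6,0,0,-38,-114,0,0,0]'
python3 -m inch '[-3,-10,-7,0,0,-6,-19,-15,0,0,-9,-28,-24,0,0,-12,-35,-33,0,0,-14,-42,-44,0,0,-16,-47,-55,0,0,-17,-51,-67,0,0,-18,-54,-79,0,0,-19,-56,-91,0,0,-19,-56,-91,0,0]'
python3 - <<'E'
from h import *
im=[cv2.resize(read_camera(n)["image"][y:y+150,x:x+200],(800,600),interpolation=cv2.INTER_CUBIC) for n,x,y in(("top",250,150),("scene",260,150))]
cv2.imwrite("pics/c.png",cv2.resize(np.hstack(im),(800,300)))
E
```

```text
t: 5.65
tool_pos: [0.5396, -0.0987, 0.142]
orientation: [-0.509, -3.099, 0.0]
force: [-2.4, 1.2, 0.5]
opening: 0.009
gripper_force: 15.0
t: 6.48
tool_pos: [0.521, -0.1537, 0.0489]
orientation: [-0.509, -3.1, 0.0]
force: [0.1, -2.6, -1.0]
opening: 0.0089
gripper_force: 15.0
```

View pics/c.png

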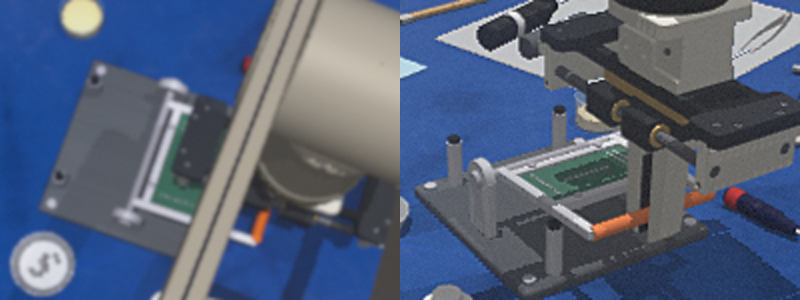

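The frame is nearly level on the far side: scene bar from (600,230) to (715,195), and the gripper clears the screwdriver. I'll lower the last stretch slowly.

```bash
python3 -m inch '[0,0,-3,0,0,0,0,-6,0,0,0,-1,-9,0,0,0,-1,-11,0,0,0,-1,-13,0,0,0,-1,-13,0,0]'
```

```text
t: 7.08
tool_pos: [0.521, -0.1542, 0.0383]
orientation: [-0.508, -3.099, -0.0]
force: [-3.3, -1.6, -1.0]
opening: 0.0093
gripper_force: 15.0
```

```bash
python3 -m inch '[0,0,-2,0,0,0,0,-3,0,0,0,0,-3,0,0]'; python3 -m inch '[0,0,-2,0,0,0,0,-3,0,0,0,0,-3,0,0]'
```

```text
t: 7.33
tool_pos: [0.522, -0.1545, 0.0374]
orientation: [0.508, 3.099, -0.001]
force: [-8.6, 0.6, 12.5]
opening: 0.0096
gripper_force: 15.0
t: 7.58
tool_pos: [0.5237, -0.1551, 0.0356]
orientation: [0.507, 3.096, -0.002]
force: [-5.2, -0.7, 16.0]
opening: 0.0089
gripper_force: 15.0
```

The upward force shows it's on the rest. I'll open slightly so it lies free, and dwell.

```bash
python3 -m inch '[0,0,1,0,6,0,0,2,0,10,0,0,3,0,16,0,0,3,0,22,0,0,3,0,22,0,0,3,0,22,0,0,3,0,22,0,0,3,0,22,0,0,3,0,22,0,0,3,0,22]';python3 -m inch '[0,0,0,0,22,0,0,0,0,22,0,0,0,0,22,0,0,0,0,22,0,0,0,0,22,0,0,0,0,22,0,0,0,0,22,0,0,0,0,22]'
python3 - <<'E'
from h import *
im=[cv2.resize(read_camera(n)["image"][y:y+150,x:x+200],(800,600),interpolation=cv2.INTER_CUBIC) for n,x,y in(("top",250,150),("scene",260,150))]
cv2.imwrite("pics/d.png",cv2.resize(np.hstack(im),(800,300)))
E
```

```text
t: 8.42
tool_pos: [0.5213, -0.1543, 0.0355]
orientation: [-0.508, -3.1, -0.0]
force: [-0.4, 0.4, -0.0]
opening: 0.0205
gripper_force: 0.0
t: 9.08
tool_pos: [0.5214, -0.1544, 0.0356]
orientation: [0.508, 3.1, 0.0]
force: [0.1, 0.1, -0.5]
opening: 0.0205
gripper_force: 0.0
```

View pics/d.png

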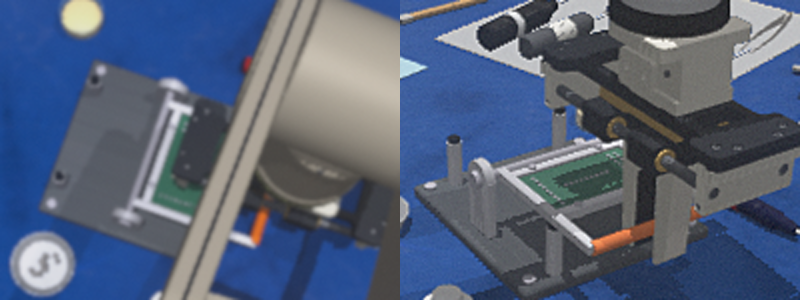

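The frame lies level on its far rest, solder side up, with the bar from (595,245) to (695,212). It has dwelt there for over a second. I'll regrip and swing back to upright.

```bash
python3 -m inch '[0,0,0,0,10,0,0,0,0,0,0,0,0,0,0,0,0,0,0,0,0,0,0,0,0,0,0,0,0,0]' 20
python3 -m inch '[0,1,13,0,0,1,2,25,0,0,2,6,37,0,0,3,10,49,0,0,5,15,60,0,0,7,22,71,0,0,10,29,80,0,0,13,38,89,0,0,16,47,97,0,0,19,57,104,0,0]'
python3 -m inch '[3,8,5,0,0,6,17,9,0,0,9,26,11,0,0,12,36,14,0,0,15,45,15,0,0,17,51,16,0,0,19,56,16,0,0,19,57,16,0,0,19,57,16,0,0]'
python3 - <<'E'
from h import *
a=read_camera("top");b=read_camera("scene")
im=[cv2.resize(c["image"][y:y+150,x:x+200],(800,600),interpolation=cv2.INTER_CUBIC) for c,x,y in((a,220,130),(b,240,80))]
cv2.imwrite("pics/e.png",cv2.resize(np.hstack(im),(800,300)))
E
```

```text
t: 9.68
tool_pos: [0.5214, -0.1544, 0.0356]
orientation: [0.508, 3.1, 0.0]
force: [-0.0, 0.3, 0.8]
opening: 0.0091
gripper_force: 20.0
t: 10.52
tool_pos: [0.5413, -0.0978, 0.1424]
orientation: [0.509, 3.097, -0.003]
force: [-0.0, -4.3, 3.5]
opening: 0.0091
gripper_force: 20.0
t: 11.27
tool_pos: [0.5608, -0.0395, 0.1566]
orientation: [0.507, 3.098, 0.001]
force: [3.3, -1.3, 7.1]
opening: 0.0093
gripper_force: 20.0
```

View pics/e.png

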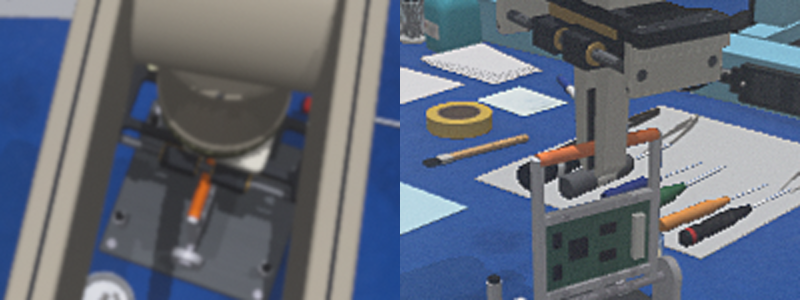

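The frame stands upright, with the scene bar from (535,158) to (660,135). Against the midpoint of the two rest poses, (0.5596, −0.0406), the tool is 1.4 mm off, about 0.012 rad and inside the 0.07 tolerance. I'll settle, confirm and hand in.

```bash
python3 -m inch '[0,-1,0,0,0,0,-1,0,0,0,0,-1,0,0,0,0,-1,0,0,0,0,-1,0,0,0,0,-1,0,0,0,0,-1,0,0,0,0,-1,0,0,0,0,-1,0,0,0,0,-1,0,0,0]'
python3 -m inch '[0,0,0,0,0,0,0,0,0,0,0,0,0,0,0,0,0,0,0,0,0,0,0,0,0,0,0,0,0,0]'
```

```text
t: 12.2
tool_pos: [0.5604, -0.0409, 0.1566]
orientation: [0.508, 3.098, 0.001]
force: [2.3, -0.6, 7.4]
opening: 0.0095
gripper_force: 20.0
t: 12.7
tool_pos: [0.5604, -0.0408, 0.1566]
orientation: [0.508, 3.098, 0.001]
force: [2.3, -1.2, 6.1]
opening: 0.0092
gripper_force: 20.0
```

```bash
python3 -c "from plant import job; print(job.close_job())"
```

```text
the job is handed in; nothing more can be done
None
```

I swung the frame over onto its far rest, where it lay solder side up for over a second, then brought it back upright and handed in still holding the bar steady, about 13 s in; the bystanders were not touched as far as I could see, and the judge returned no verdict.

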